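# Clip the bath-salt canister shut

### The arm

A 6-joint arm with a two-finger parallel gripper is mounted at the origin on the work surface. World frame = base frame: x ahead of the robot, y to its left, z up, the work surface at z = 0. Lengths are in m, angles in rad, forces in N, time in s.
With the tool pointing down it reaches from about 0.325 to 0.925 m from the base axis. Payload 3.1 kg.
Tool frame: the origin (TCP) lies at the centre of the arm's flange, where the gripper is bolted on; the fingertips stand 173 mm ahead of it and the grasp point (between the pads) lies 155 mm ahead of it; z points along the fingers, y is the line along which they close (so a half turn about z gives the same grasp; the last joint's range is limited). The gripper opens to 85 mm and grips with 20 to 120 N. Pads are 22 mm wide; open, the fingers measure 114 mm over their backs; the gripper's body (76 mm by 85 mm) begins 54 mm behind the grasp point. The pads swing forward as they close: fully open they stand 13 mm farther back than shut.
Start: joints at [-1.265, 0.217, 1.613, -0, 1.311, -0.112], TCP at [0.254, -0.571, 0.405] pointing down, gripper open.
Joint ranges: [-2.75, 2.75], [-0.78, 2.1], [0.31, 2.55], [-1.13, 4.27], [0.13, 2.63], [-2.58, 2.58]. Speed limits (rad/s): [2.79, 2.79, 3.14, 3.14, 3.14, 3.14].

### API

Orientations are given as a unit quaternion [w, x, y, z].
In Python, from workcell import env gives the robot as it stands.
- The arm moves only by the shell command python3 -m handwheel 'ROWS' [FORCE]. ROWS is JSON, a list of rows, each an object of numbers: "dx", "dy", "dz": the shift along the tool's x, y, z in cm; "twist": the turn about the tool's z in rad; "grip": the gripper's target within -1 to 1 (shut at 1, half-way at 0, fully open at -1). In form: [{"dx": .., "dy": .., "dz": .., "twist": .., "grip": ..}, ...]. A call has 1 to 12 rows; each row is the pose to reach, as a shift and turn from the pose commanded when the call began, along the tool's axes at that moment; what a row does not reach only later rows make up. A row lasts 1/12 s, in which the tool goes at most 41.7 mm and 7.16 degrees, less where a joint would pass 70% of its speed; a pose out of reach is approached as far as the arm can. A call with a gripper value outside its range is refused whole. The fingers move at their own pace and stop on an object; FORCE is the grip in N (left out, the last holds). Time passes only in rows, so rows that repeat a pose let the fingers close. It gives the time, the measured TCP pose, the force, the opening and the grip force at its end, in the units of the state.
- env.get_obs(): the state, without advancing time (a new reading comes with each control period).
- env.capture(name): name is "side" or "top" or "wrist"; returns the picture (384x512x3 uint8, red, green, blue); there is no depth.
- env.camera_model(name): a dict with "camera_matrix" (3x3 intrinsics, pixels), "dist" ([k1, k2, p1, p2, k3] as OpenCV has them; the pictures are not rectified), "T" (4x4, takes a point from camera to world coordinates). Camera axes: x right, y down, z forward; pixel columns grow to the right and rows downward; lengths in m; the calibration is good to about 2 mm. A picture is of the moment at which its call begins: read the wrist's pose just before it. camera_model takes no time and is no camera call; for the wrist camera it gives the pose at the moment of the call.
- env.close_job(): hands the job in; it is judged then, once.
Trained networks look in the newest picture that a camera, given by its name, has taken for a name from the list of things; names that differ only in an ending like _2 or _b are one class to them, and where a whole thing is asked for, a point or a joint stands for the part that bears it (a point fixed in the world has none). Each returns a list of dicts, best first, with "confidence" (0 to 1); they miss things now and then, are a little off and sometimes report something else, mostly with a low value. They report only what shows in the picture. A call takes as long as a camera call. They do not tell look-alikes from the thing itself.
- env.find_in(name, camera): "centre" ([row, column] in pixels, amid what is visible of it).
- env.silhouettes(name, camera): "mask" (384x512 bool, what is visible of it) and "centre" ([row, column] in pixels, amid what is visible of it).
The state is a dict: "time": time; "q": joint angles; "qd": joint speeds; "joint_torque": joint torques, N m; "eef_pos": TCP position; "tool_rot": TCP orientation; "force": force on the tool from outside, world axes, zero at the start; "ft_torque": the same for the moment, N m; "width": finger opening in m; "grasp_force": force on a finger pad.
Only numpy, scipy, OpenCV 4.12 (cv2) and the standard library are available. Lean on these libraries where they do the work, as an engineer would, in place of code of your own. Each camera call takes 0.05 s, during which the arm holds its last target. There are 200 camera calls.

### The job

Close the lid of the white canister that stands at the mouth of the crate, then swing its wire bail up and over the lid until it snaps past the ridges into its groove and clamps the lid down. Do not lean hard on the ceramic (stay well under 60 N), and leave the other things on the table and in the crate where they are.

Things in the scene. Friction and masses are not known exactly. Their poses are not given: they have to be found in the camera images.
- canister: white ceramic clip-top canister, 80 mm in diameter, on a 100 x 110 x 8 mm wooden foot, fixed to the table. Origin: centre of the foot's underside, on the table. z up; -x is its front (roughly towards the robot), +x its back. All offsets of the canister's parts are in this frame, heights above the table. Its rim is at 106 mm.
- lid_hinge (a point): middle of the lid's hinge axis at the back of the canister: the axis runs along the canister's y at x = +46 mm, height 108 mm
- lid (a joint): angle of the domed ceramic lid, rad: 0 is shut, it grows as the front edge rises (at most 1.0). The stiff hinge keeps the lid where it is left; about 1 to 4 N at the front edge moves it. Shut, the top of its flat rim (radius 36 to 42 mm) is at 114 mm and from there the low dome rises to 118 mm in the middle.
- lid_front (a point): point on top of the lid's rim at its front, in the middle, 39 mm from the lid's centre and 85 mm from the hinge axis; it moves with the lid
- lid_saddle (a point): point midway between the tops of the two steel ridges on the lid; with the lid shut at x = -4 mm, height 140 mm. The ridges lie along y and belong to two saddles at y = +33 and -33 mm (nothing stands between y = -19 and +19 mm). Each ridge has a 30-degree ramp in front; behind it is a groove for the wire and then a stop (x = 13 to 19 mm, height 145 mm).
- bail_pivot (a point): middle of the bail's pivot axis (pins in both sides of the canister), along the canister's y at x = 0, height 62 mm
- bail (a joint): angle of the wire bail, rad: 0 lies level to the front (-x), pi/2 stands upright over the lid; -0.2 to 1.75. Light friction holds it where it is left. Near 1.3 to 1.5 the wire must be forced up the ramps over the ridges, stretching on springy eyes: some 8 to 18 N at the grip, pushed backwards and slightly up (pushed down it jams); then it snaps into the groove, at 1.60 to 1.69. An open lid blocks it.
- bail_grip (a point): centre of the wooden grip sleeve (turns freely on the wire; 11 mm in diameter, 40 mm long, along the canister's y) in the middle of the bail's cross wire. The bail is a U of 6 mm steel wire, arms at y = +48 and -48 mm; its cross wire is 76 mm from the pivot axis when slack, 78 mm in the groove, 81 mm on the ridges
- crate: old wooden crate on its side, fixed, 622 wide (y), 200 deep, 287 mm high, open to the front (-x). Origin: on the table under the middle of its front edge; it extends from x = 0 to 200 mm. Its top is two slats, underside 277 mm above the table, at x = 0 to 30 (over the canister: the tool must come in below it, tilted from the front) and 170 to 200 mm. End boards 12 mm thick at y = +-305 mm.
- lota: loose copper-toned water pot, 104 mm across, 108 mm high, standing in the crate; origin centre of underside
- mug: loose steel mug, 80 mm across, 85 mm high, standing in the crate; origin centre of underside
- soap_bowl: loose red ceramic bowl, 110 mm across, 42 mm high, on the table before the crate; origin centre of underside
- comb: loose wide plastic comb lying flat, 190 x 42 x 6 mm, on the table before the crate; origin about the middle, underside; long along x
- soap: loose bar of soap, 75 x 50 x 24 mm, on the table; origin centre of underside
- oil_bottle: loose brown bottle, 52 mm across, 150 mm high, beside the crate; origin centre of underside
There are look-alikes about, which are no part of the job. What is meant by the canister is not blue, and is the larger of those in its own colour.

How it is judged:
By the outcome, as a careful person would: the job done as asked, in the order asked, and still so for the second after the job is handed in, with the robot touching nothing.
It also fails if it takes over 58 s, if anything falls off the work surface, if the arm or the gripper's body presses on something with over 40 N, if the wrist force passes 120 N, or if a joint passes its speed limit or range.

## Working session

There is one attempt and no reset: what is moved stays moved. The work goes in short steps, Python scripts to look and compute and a shell command to move; the robot and the scene stay as the last step left them, time stands still between calls to the robot, and variables do not carry over. Pictures are saved under pics/ and viewed, at most 10 in all, crops included, and the job is handed in when it is done.

```bash
ls; mkdir -p pics
python3 - <<'E'
from workcell import env
import cv2
for n in ["side","top"]:
    im=env.capture(n); cv2.imwrite(f"pics/{n}0.png",im[:,:,::-1])
    m=env.camera_model(n); print(n,m["camera_matrix"],m["dist"],m["T"])
    for t in ["canister","lid","bail","bail_grip","crate"]:
        print(t,[(d["centre"],round(d["confidence"],2)) for d in env.find_in(t,n)])
o=env.get_obs();print(o)
E
```

```text
pics
side [[497.24414322   0.         255.77631014]
 [  0.         497.24414322 180.92071902]
 [  0.           0.           1.        ]] [0.00882954 0.         0.         0.         0.        ] [[-0.96520442 -0.17044691  0.19831358  0.32705686]
 [-0.26116171  0.58996365 -0.76402713  1.03687439]
 [ 0.01322826 -0.78923427 -0.61394973  0.92047484]
 [ 0.          0.          0.          1.        ]]
canister [([208.5, 305.1], 0.85), ([267.2, 314.5], 0.59)]
lid [([240.1, 313.8], 0.94), ([193.7, 309.2], 0.85), ([179.7, 219.3], 0.73), ([133.9, 269.7], 0.54), ([327.1, 242.5], 0.52)]
bail [([217.2, 328.0], 0.66), ([258.1, 347.6], 0.63), ([195.4, 236.6], 0.43)]
bail_grip [([276.5, 236.4], 0.65), ([192.8, 242.1], 0.56), ([260.4, 346.9], 0.49), ([202.3, 330.0], 0.47)]
crate [([193.6, 165.2], 0.81)]
top [[386.07778921   0.         251.28548149]
 [  0.         386.07778921 189.14374546]
 [  0.           0.           1.        ]] [-0.03444248  0.          0.          0.          0.        ] [[-1.67810334e-03 -9.94557370e-01  1.04176877e-01  4.82573742e-01]
 [-9.99935104e-01  4.94977445e-04 -1.13817
[... 516 characters left out ...]
8, 226.5], 0.17)]
{'time': 0.6, 'q': array([-1.26522560e+00,  2.16891080e-01,  1.61337710e+00,  1.56893659e-06,
        1.31127035e+00, -1.12188004e-01]), 'qd': array([ 0.00055238,  0.00117978, -0.00348237,  0.00175148,  0.00170235,
       -0.00052538]), 'joint_torque': array([-4.76369096e-04, -3.96582305e+01, -3.04031968e+01, -2.70677410e-04,
        1.12241618e-03, -1.03846489e-06]), 'eef_pos': array([ 0.25360493, -0.5712605 ,  0.40471778]), 'tool_rot': array([2.68642579e-05, 9.78263950e-01, 2.07363556e-01, 3.36742845e-06]), 'force': array([-0.56772332,  0.2951676 , -0.30978974]), 'ft_torque': array([-0.03815605, -0.00386235,  0.04273924]), 'grasp_force': 0.0, 'width': 0.08534740312476416}
```

```bash
python3 -c "
import cv2
a=cv2.imread('pics/top0.png');cv2.imwrite('pics/top0z.png',cv2.resize(a,(800,600)))
a=cv2.imread('pics/side0.png');cv2.imwrite('pics/side0z.png',cv2.resize(a,(800,600)))
"; python3 -m handwheel --help 2>&1 | head -40
```

```text
invalid input: not JSON, or not a number
```

View pics/top0z.png

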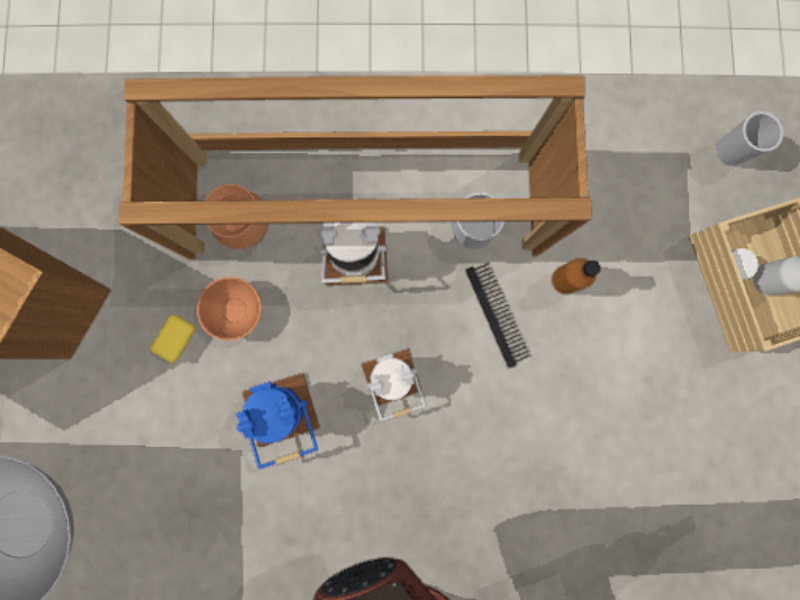

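View pics/side0z.png

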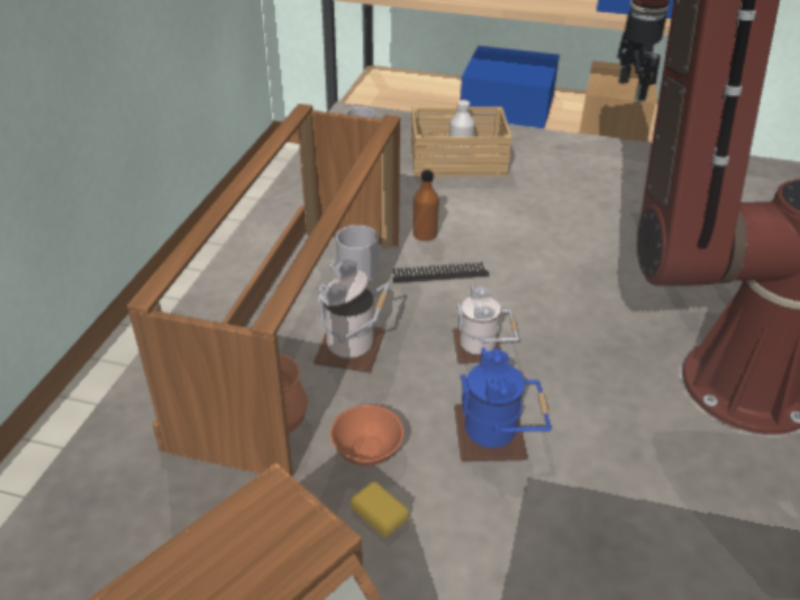

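```bash
cat > h.py <<'E'
import numpy as np,cv2
from workcell import env
def ray(n,rc,m=None):
    m=m or env.camera_model(n)
    p=cv2.undistortPoints(np.array([[[rc[1],rc[0]]]],float),m["camera_matrix"],np.array(m["dist"]))[0,0]
    T=np.array(m["T"]); return T[:3,3],T[:3,:3]@np.array([p[0],p[1],1])
def atz(n,rc,z,m=None):
    c,d=ray(n,rc,m); return c+d*(z-c[2])/d[2]
def proj(n,P,m=None):
    m=m or env.camera_model(n); T=np.linalg.inv(np.array(m["T"]))
    return cv2.projectPoints(np.atleast_2d(P).astype(float),cv2.Rodrigues(T[:3,:3])[0],T[:3,3],m["camera_matrix"],np.array(m["dist"]))[0][:,0,:]
def tri(n1,rc1,n2,rc2):
    a,d=ray(n1,rc1);b,e=ray(n2,rc2)
    s=np.linalg.lstsq(np.c_[d,-e],b-a,rcond=None)[0]
    return (a+d*s[0]+b+e*s[1])/2,np.linalg.norm(a+d*s[0]-b-e*s[1])
E
python3 - <<'E'
from h import *
np.set_printoptions(precision=4,suppress=True)
k=0.64
for nm,(c,r),z in [("footFL",(322,283),.008),("footFR",(387,283),.008),("footBR",(385,228),.008),("slatFL",(119,223),.277),("slatFR",(590,222),.277),("grip",(353,280),.1)]:
    print(nm,atz("top",(r*k,c*k),z))
env.capture("side"); env.capture("top")
g=tri("top",(178.6,226.5),"side",(193,242)); print("grip tri",g)
for n in("top","side"):
    for d in env.silhouettes("bail_grip",n): 
        r,c=np.nonzero(d["mask"]); print(n,d["centre"],round(d["confidence"],2),r.min(),r.max(),c.min(),c.max())
E
python3 - <<'E'
import cv2
a=cv2.imread('pics/top0.png')[125:195,190:265]; b=cv2.imread('pics/side0.png')[155:245,190:265]
a=cv2.resize(a,(400,373),interpolation=2); b=cv2.resize(b,(400,480),interpolation=2)
import numpy as np
o=np.zeros((480,800,3),'uint8');o[:373,:400]=a;o[:480,400:]=b;cv2.imwrite('pics/crop.png',o)
E
```

```text
footFL [0.6149 0.1464 0.008 ]
footFR [0.6148 0.0324 0.008 ]
footBR [0.7131 0.0359 0.008 ]
slatFL [0.6613 0.3878 0.277 ]
slatFR [ 0.6628 -0.2374  0.277 ]
grip [0.6081 0.0871 0.1   ]
grip tri (array([0.6093, 0.0853, 0.1086]), np.float64(0.0016692642093275646))
top [176.6, 227.0] 0.77 162 181 206 246
top [293.7, 184.2] 0.75 262 299 161 202
top [209.7, 317.9] 0.33 172 234 298 336
top [195.2, 148.3] 0.28 177 219 126 166
side [205.4, 236.2] 0.73 182 216 219 247
side [265.2, 346.9] 0.48 243 275 321 351
```

View pics/crop.png

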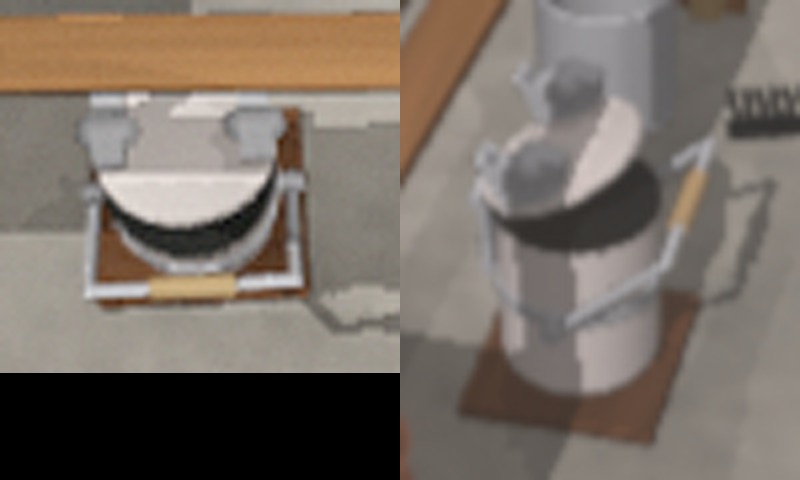

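```bash
cat > fit.py <<'E'
from h import *
from scipy.optimize import least_squares
np.set_printoptions(precision=4,suppress=True)
def T(p): # crop->rc
    return (125+p[1]*.1876,190+p[0]*.1875)
def S(p): return (155+p[1]*.1875,190+(p[0]-400)*.1875)
def pts(v):
    x,y,w,b,l=v
    R=np.array([[np.cos(w),-np.sin(w),0],[np.sin(w),np.cos(w),0],[0,0,1]])
    bp=lambda yy,r=.076:[-r*np.cos(b),yy,.062+r*np.sin(b)]
    lp=lambda d,h,yy=0:[.046-d*np.cos(l)-h*np.sin(l)*-1*-1*-1 if 0 else .046-d*np.cos(l)+h*np.sin(l),yy,.108+d*np.sin(l)+h*np.cos(l)]
    P=dict(FL=[-.05,.055,.008],FR=[-.05,-.055,.008],BR=[.05,-.055,.008],BL=[.05,.055,.008],g=bp(0),gl=bp(.02),gr=bp(-.02),bl=bp(.048),br=bp(-.048),lf=lp(.088,.003))
    return {k:R@np.array(q)+[x,y,0] for k,q in P.items()}
O=[("top","FR",T((306,302))),("top","BR",T((300,108))),("top","FL",T((94,306))),("top","gl",T((150,287))),("top","gr",T((236,286))),("top","bl",T((90,292))),("top","br",T((297,284))),("top","lf",T((190,224))),
("side","BL",S((460,412))),("side","FL",S((652,442))),("side","FR",S((703,297))),("side","gl",S((678,227))),("side","gr",S((697,173))),("side","bl",S((664,265))),("side","br",S((714,140)))]
M={n:env.camera_model(n) for n in("top","side")}
def res(v):
    P=pts(v); return np.concatenate([proj(n,P[k],M[n])[0]-[rc[1],rc[0]] for n,k,rc in O])
s=least_squares(res,[.665,.09,0,.7,.5],loss="soft_l1")
if __name__=="__main__":
    print("x y yaw bail lid",s.x)
    for (n,k,_),e in zip(O,res(s.x).reshape(-1,2)): print(n,k,e)
    print(pts(s.x)["g"],pts(s.x)["lf"])
    for z in(.05,.1): print("small white",atz("top",(242,251),z))
E
python3 fit.py
```

```text
x y yaw bail lid [0.661  0.0892 0.0499 0.7441 0.4803]
top FR [ 0.5334 -0.1695]
top BR [-0.1694  0.4626]
top FL [0.1885 1.0835]
top gl [-0.3397  1.2391]
top gr [-0.2688  0.6188]
top bl [-0.4334  0.8678]
top br [-0.3785  0.4297]
top lf [-1.0754  0.0844]
side BL [-1.2027 -2.2108]
side FL [-0.5079 -1.8499]
side FR [-0.5023 -1.6564]
side gl [-0.2027 -0.5916]
side gr [-0.1606 -0.0509]
side bl [-0.208  -0.7229]
side br [-0.9259 -0.3039]
[0.6052 0.0864 0.1135] [0.6304 0.0877 0.1513]
small white [0.4505 0.024  0.05  ]
small white [0.4521 0.0245 0.1   ]
```

Candidates: large white canister at the crate (top image px ~(353,250) of 800×600), small white one (392,380), and blue one (275,415). The crop confirms that the white one at the crate, with lid open and bail at about 0.73 rad, is the larger white one, so I choose it. The tool stays vertical and the open leading finger does the work, which keeps the body in front of the slat.

```bash
cat > go.py <<'E'
import sys; from h import *
from scipy.spatial.transform import Rotation as Ro
C=np.array([.662,.089,0]);w=.05
R=np.array([[np.cos(w),-np.sin(w),0],[np.sin(w),np.cos(w),0],[0,0,1]])
def st(goal=None):
    o=env.get_obs();q=o["tool_rot"];A=Ro.from_quat([q[1],q[2],q[3],q[0]]).as_matrix()
    c=R.T@(o["eef_pos"]-C)
    print("t%.2f pos"%o["time"],o["eef_pos"].round(4),"can-frame mm",(c*1e3).round(1),"yaw_y %.3f"%np.arctan2(A[1,1],A[0,1]),"zdir",A[:,2].round(3),"F",o["force"].round(2),"w %.4f"%o["width"],"q",o["q"].round(2))
    if goal is not None:
        d=R@(np.array(goal)/1e3)+C-o["eef_pos"]
        tw=-(w-np.arctan2(A[1,1],A[0,1])); print("rows cm",(A.T@d*100).round(2),"twist %.3f"%tw)
st([float(a) for a in sys.argv[1:]] or None)
E
python3 -m handwheel '[{"dx":56.3,"dy":-46.8,"dz":0,"twist":-1.2,"grip":-1},{"dx":56.3,"dy":-46.8,"dz":0,"twist":-1.2,"grip":-1},{"dx":56.3,"dy":-46.8,"dz":0,"twist":-1.2,"grip":-1},{"dx":56.3,"dy":-46.8,"dz":0,"twist":-1.2,"grip":-1},{"dx":56.3,"dy":-46.8,"dz":0,"twist":-1.2,"grip":-1},{"dx":56.3,"dy":-46.8,"dz":0,"twist":-1.2,"grip":-1},{"dx":56.3,"dy":-46.8,"dz":0,"twist":-1.2,"grip":-1},{"dx":56.3,"dy":-46.8,"dz":0,"twist":-1.2,"grip":-1},{"dx":56.3,"dy":-46.8,"dz":0,"twist":-1.2,"grip":-1},{"dx":56.3,"dy":-46.8,"dz":0,"twist":-1.2,"grip":-1},{"dx":56.3,"dy":-46.8,"dz":0,"twist":-1.2,"grip":-1},{"dx":56.3,"dy":-46.8,"dz":0,"twist":-1.2,"grip":-1}]'; python3 go.py -83 0 400
```

```text
time: 1.8
eef_pos: [0.4758, -0.1211, 0.4052]
tool_rot: [0.001, 0.69, 0.724, 0.0]
force: [0.4, -0.5, -0.1]
width: 0.0854
grasp_force: 0.0
t1.80 pos [ 0.4758 -0.1211  0.4052] can-frame mm [-196.5 -200.5  405.2] yaw_y 0.047 zdir [ 0.001 -0.001 -1.   ] F [ 0.44 -0.47 -0.11] w 0.0854 q [-0.39 -0.07  1.92 -0.    1.29 -0.44]
rows cm [20.08 11.29  0.52] twist -0.003
```

```bash
python3 -m handwheel '[{"dx":20,"dy":11.2,"dz":0.5,"twist":0,"grip":-1},{"dx":20,"dy":11.2,"dz":0.5,"twist":0,"grip":-1},{"dx":20,"dy":11.2,"dz":0.5,"twist":0,"grip":-1},{"dx":20,"dy":11.2,"dz":0.5,"twist":0,"grip":-1},{"dx":20,"dy":11.2,"dz":0.5,"twist":0,"grip":-1},{"dx":20,"dy":11.2,"dz":0.5,"twist":0,"grip":-1},{"dx":20,"dy":11.2,"dz":0.5,"twist":0,"grip":-1},{"dx":20,"dy":11.2,"dz":0.5,"twist":0,"grip":-1},{"dx":20,"dy":11.2,"dz":0.5,"twist":0,"grip":-1},{"dx":20,"dy":11.2,"dz":0.5,"twist":0,"grip":-1}]'; python3 go.py -83 0 350
python3 - <<'E'
from h import *
import cv2
im=env.capture("wrist"); cv2.imwrite("pics/w1.png",im[:,:,::-1])
s=env.capture("side")[110:260,170:330]; cv2.imwrite("pics/s1.png",cv2.resize(s,(640,600),interpolation=2)[:,:,::-1])
E
```

```text
time: 2.63
eef_pos: [0.5775, 0.0808, 0.3996]
tool_rot: [-0.0, 0.691, 0.723, -0.0]
force: [0.2, 0.3, 0.7]
width: 0.0855
grasp_force: 0.0
t2.63 pos [0.5775 0.0808 0.3996] can-frame mm [-84.8  -3.9 399.6] yaw_y 0.046 zdir [-0. -0. -1.] F [0.22 0.35 0.74] w 0.0855 q [ 0.02  0.13  1.72 -0.    1.29 -0.03]
rows cm [0.4  0.19 4.96] twist -0.004
```

View pics/w1.png

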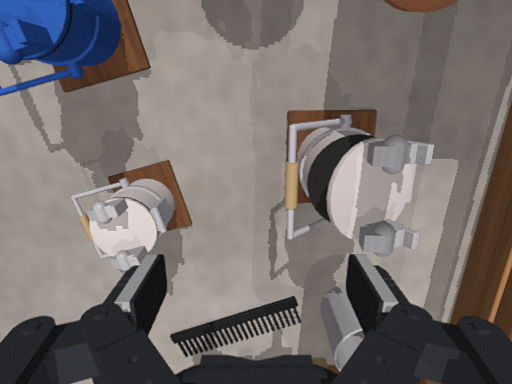

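View pics/s1.png

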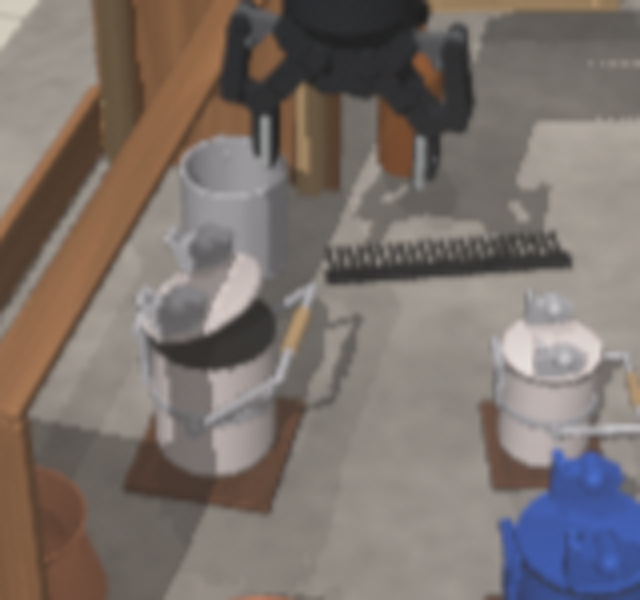

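Wrist view: canister grip sleeve at (row 186, col 292), bail corners (125,291) and (237,291), lid open. The side view shows the fingers hanging clear in front of the slat. Now I check the fit against the wrist view.

Run:
```python
from fit import *
P=pts(s.x)
for k,o in dict(g=(292,186),gl=(292,163),gr=(291,209),bl=(291,126),br=(291,237),FL=(288,111),BL=(376,111)).items():
    print(k,proj("wrist",P[k])[0].round(1),o)
O+= [("wrist",k,(o[1],o[0])) for k,o in dict(g=(292,186),gl=(292,163),gr=(291,209),bl=(291,126),br=(291,237),FL=(288,111),BL=(376,111)).items()]
M["wrist"]=env.camera_model("wrist")
s=least_squares(res,s.x,loss="soft_l1");print(s.x,res(s.x).reshape(-1,2)[-7:])
print("crate slat", atz("wrist",(262,478),.277))
```

```text
g [289.1 186.2] (292, 186)
gl [289.7 163. ] (292, 163)
gr [288.4 208.3] (291, 209)
bl [290.7 128.6] (291, 126)
br [287.6 237.6] (291, 237)
FL [286.3 111.2] (288, 111)
BL [376.5 110.7] (376, 111)
[0.6617 0.0897 0.0531 0.7596 0.467 ] [[-1.0065  0.1124]
 [-0.3542 -0.1591]
 [-0.6258 -0.6985]
 [ 1.6197  2.2743]
 [-1.4423  0.6952]
 [-1.232  -0.0735]
 [ 1.0965 -0.9375]]
crate slat [0.6485 0.1119 0.277 ]
```

```bash
sed -i 's/.662,.089,0/.662,.0895,0/;s/w=.05$/w=.052/' go.py; python3 -m handwheel '[{"dx":0.4,"dy":0.2,"dz":2.5,"grip":-1},{"dx":0.4,"dy":0.2,"dz":4.5,"grip":-1},{"dx":0.4,"dy":0.2,"dz":5.5,"grip":-1},{"dx":0.4,"dy":0.2,"dz":6.0,"grip":-1},{"dx":0.4,"dy":0.2,"dz":6.5,"grip":-1},{"dx":0.4,"dy":0.2,"dz":7.0,"grip":-1},{"dx":0.4,"dy":0.2,"dz":7.5,"grip":-1},{"dx":0.4,"dy":0.2,"dz":7.5,"grip":-1}]' 100; python3 go.py -83 0 320;  python3 -m handwheel '[{"dz":0.4,"grip":-1},{"dz":0.8,"grip":-1},{"dz":1.2,"grip":-1},{"dz":1.6,"grip":-1},{"dz":1.6,"grip":-1}]'; python3 go.py -83 0 320
```

```text
t2.73 pos [0.5775 0.0807 0.3998] can-frame mm [-84.8  -4.4 399.8] yaw_y 0.045 zdir [ 0. -0. -1.] F [-0.59  0.15  0.09] w 0.0850 q [ 0.02  0.13  1.72 -0.    1.29 -0.03]
rows cm [0.45 0.18 7.98] twist -0.007
t2.73 pos [0.5775 0.0807 0.3998] can-frame mm [-84.8  -4.4 399.8] yaw_y 0.045 zdir [ 0. -0. -1.] F [-0.59  0.15  0.09] w 0.0850 q [ 0.02  0.13  1.72 -0.    1.29 -0.03]
rows cm [0.45 0.18 7.98] twist -0.007invalid input
invalid input
```

```bash
python3 -m handwheel '[{"dx":0.4,"dy":0.2,"dz":2.5,"twist":0,"grip":-1},{"dx":0.4,"dy":0.2,"dz":4.5,"twist":0,"grip":-1},{"dx":0.4,"dy":0.2,"dz":5.5,"twist":0,"grip":-1},{"dx":0.4,"dy":0.2,"dz":6.0,"twist":0,"grip":-1},{"dx":0.4,"dy":0.2,"dz":6.5,"twist":0,"grip":-1},{"dx":0.4,"dy":0.2,"dz":7.0,"twist":0,"grip":-1},{"dx":0.4,"dy":0.2,"dz":7.5,"twist":0,"grip":-1},{"dx":0.4,"dy":0.2,"dz":7.5,"twist":0,"grip":-1}]' 100 && python3 go.py -83 0 320;  python3 -m handwheel '[{"dx":0,"dy":0,"dz":0.4,"twist":0,"grip":-1},{"dx":0,"dy":0,"dz":0.8,"twist":0,"grip":-1},{"dx":0,"dy":0,"dz":1.2,"twist":0,"grip":-1},{"dx":0,"dy":0,"dz":1.2,"twist":0,"grip":-1}]' && python3 go.py -83 0 320
```

```text
time: 3.4
eef_pos: [0.5796, 0.0859, 0.3243]
tool_rot: [-0.0, 0.69, 0.723, -0.0]
force: [-0.3, 0.2, 0.0]
width: 0.0858
grasp_force: 0.0
t3.40 pos [0.5796 0.0859 0.3243] can-frame mm [-82.5   0.7 324.3] yaw_y 0.047 zdir [-0. -0. -1.] F [-0.33  0.21  0.02] w 0.0858 q [ 0.03  0.22  1.77  0.    1.15 -0.02]
rows cm [-0.07 -0.05  0.43] twist -0.005
time: 3.73
eef_pos: [0.5793, 0.0861, 0.3117]
tool_rot: [-0.001, 0.69, 0.724, -0.001]
force: [0.8, -0.3, -0.9]
width: 0.0852
grasp_force: 0.0
t3.73 pos [0.5793 0.0861 0.3117] can-frame mm [-82.8   0.9 311.7] yaw_y 0.047 zdir [-0.002 -0.    -1.   ] F [ 0.85 -0.31 -0.9 ] w 0.0852 q [ 0.03  0.23  1.78  0.    1.13 -0.02]
rows cm [-0.09 -0.02 -0.83] twist -0.005
```

```bash
python3 -m handwheel '[{"dx":0,"dy":0,"dz":0.4,"twist":0,"grip":-1},{"dx":0,"dy":0,"dz":0.8,"twist":0,"grip":-1},{"dx":0,"dy":0,"dz":1.2,"twist":0,"grip":-1},{"dx":0,"dy":0,"dz":1.2,"twist":0,"grip":-1}]' && python3 go.py -83 0 320;  python3 -m handwheel '[{"dx":0,"dy":0,"dz":0.4,"twist":0,"grip":-1},{"dx":0,"dy":0,"dz":0.8,"twist":0,"grip":-1},{"dx":0,"dy":0,"dz":1.2,"twist":0,"grip":-1},{"dx":0,"dy":0,"dz":1.2,"twist":0,"grip":-1}]' && python3 go.py -83 0 320
python3 - <<'E'
from h import *
s=env.capture("side")[110:260,170:330]; cv2.imwrite("pics/s2.png",cv2.resize(s,(640,600),interpolation=2)[:,:,::-1])
E
```

```text
time: 4.07
eef_pos: [0.5789, 0.086, 0.2996]
tool_rot: [-0.001, 0.69, 0.724, -0.001]
force: [-2.0, 0.3, 0.0]
width: 0.0858
grasp_force: 1.4
t4.07 pos [0.5789 0.086  0.2996] can-frame mm [-83.2   0.8 299.6] yaw_y 0.047 zdir [-0.003 -0.    -1.   ] F [-2.03  0.3   0.01] w 0.0858 q [ 0.03  0.25  1.79 -0.    1.11 -0.02]
rows cm [-0.08  0.01 -2.04] twist -0.005
time: 4.4
eef_pos: [0.5763, 0.0859, 0.2859]
tool_rot: [-0.005, 0.69, 0.724, -0.005]
force: [-9.9, -1.1, 1.4]
width: 0.0852
grasp_force: 5.9
t4.40 pos [0.5763 0.0859 0.2859] can-frame mm [-85.8   0.9 285.9] yaw_y 0.047 zdir [-0.014 -0.001 -1.   ] F [-9.92 -1.14  1.43] w 0.0852 q [ 0.03  0.26  1.8  -0.    1.09 -0.02]
rows cm [-0.09  0.23 -3.42] twist -0.005
```

View pics/s2.png

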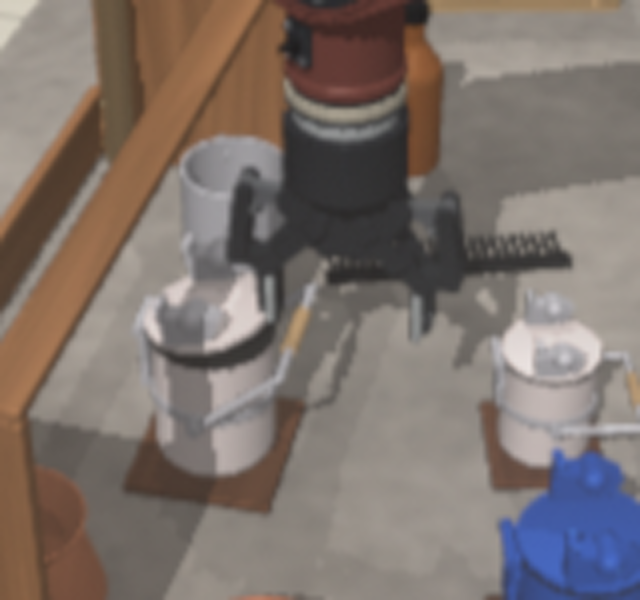

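Lid is partly down, but the −10 N along x suggests its front edge is rubbing on the finger's outer face. I'll lift, shift back 15 mm so the fingertip lies well over the lid, and press again.

```bash
python3 -m handwheel '[{"dx":0,"dy":0,"dz":-2,"twist":0,"grip":-1},{"dx":0,"dy":0,"dz":-4,"twist":0,"grip":-1},{"dx":0,"dy":0,"dz":-4,"twist":0,"grip":-1}]' && python3 go.py -68 0 290;  python3 -m handwheel '[{"dx":0,"dy":1.4,"dz":0,"twist":0,"grip":-1},{"dx":0,"dy":1.4,"dz":0.5,"twist":0,"grip":-1},{"dx":0,"dy":1.4,"dz":1,"twist":0,"grip":-1},{"dx":0,"dy":1.4,"dz":1.5,"twist":0,"grip":-1},{"dx":0,"dy":1.4,"dz":2,"twist":0,"grip":-1},{"dx":0,"dy":1.4,"dz":2.0,"twist":0,"grip":-1}]' && python3 go.py -68 0 285; python3 -m handwheel '[{"dx":0,"dy":0,"dz":0.4,"twist":0,"grip":-1},{"dx":0,"dy":0,"dz":0.8,"twist":0,"grip":-1},{"dx":0,"dy":0,"dz":0.8,"twist":0,"grip":-1}]' && python3 go.py -68 0 280
```

```text
time: 4.7
eef_pos: [0.5816, 0.0861, 0.333]
tool_rot: [0.003, 0.69, 0.724, 0.003]
force: [1.2, 1.0, 0.8]
width: 0.0854
grasp_force: 0.0
t4.70 pos [0.5816 0.0861 0.333 ] can-frame mm [-80.5   0.8 333. ] yaw_y 0.047 zdir [ 0.009  0.    -1.   ] F [1.25 1.   0.75] w 0.0854 q [ 0.03  0.21  1.77  0.    1.16 -0.02]
rows cm [-0.07  1.21  4.31] twist -0.005
time: 5.2
eef_pos: [0.5923, 0.0866, 0.306]
tool_rot: [-0.002, 0.69, 0.724, -0.002]
force: [-0.2, 0.4, -0.3]
width: 0.0855
grasp_force: 0.0
t5.20 pos [0.5923 0.0866 0.306 ] can-frame mm [-69.7   0.8 306. ] yaw_y 0.047 zdir [-0.005 -0.    -1.   ] F [-0.16  0.39 -0.26] w 0.0855 q [ 0.03  0.26  1.75  0.    1.13 -0.02]
rows cm [-0.08  0.18  2.1 ] twist -0.005
time: 5.45
eef_pos: [0.5932, 0.0867, 0.2996]
tool_rot: [-0.001, 0.69, 0.724, -0.001]
force: [-0.7, -0.1, -0.4]
width: 0.0858
grasp_force: 0.0
t5.45 pos [0.5932 0.0867 0.2996] can-frame mm [-68.9   0.8 299.6] yaw_y 0.047 zdir [-0.002 -0.    -1.   ] F [-0.7  -0.13 -0.43] w 0.0858 q [ 0.03  0.27  1.76 -0.    1.11 -0.02]
rows cm [-0.08  0.09  1.96] twist -0.005
```

```bash
python3 -m handwheel '[{"dx":0,"dy":0,"dz":0.4,"twist":0,"grip":-1},{"dx":0,"dy":0,"dz":0.8,"twist":0,"grip":-1},{"dx":0,"dy":0,"dz":0.8,"twist":0,"grip":-1}]' && python3 go.py; python3 -m handwheel '[{"dx":0,"dy":0,"dz":0.4,"twist":0,"grip":-1},{"dx":0,"dy":0,"dz":0.8,"twist":0,"grip":-1},{"dx":0,"dy":0,"dz":0.8,"twist":0,"grip":-1}]' && python3 go.py
```

```text
time: 5.7
eef_pos: [0.5933, 0.0867, 0.2917]
tool_rot: [-0.001, 0.69, 0.724, -0.001]
force: [0.0, 0.0, 0.5]
width: 0.0853
grasp_force: 0.0
t5.70 pos [0.5933 0.0867 0.2917] can-frame mm [-68.8   0.7 291.7] yaw_y 0.047 zdir [-0.001 -0.    -1.   ] F [0.03 0.03 0.49] w 0.0853 q [ 0.03  0.28  1.76  0.    1.1  -0.02]
time: 5.95
eef_pos: [0.5935, 0.0867, 0.284]
tool_rot: [-0.0, 0.69, 0.724, -0.0]
force: [-0.0, 0.3, -0.9]
width: 0.0856
grasp_force: 0.0
t5.95 pos [0.5935 0.0867 0.284 ] can-frame mm [-68.6   0.8 284. ] yaw_y 0.047 zdir [-0.  0. -1.] F [-0.02  0.25 -0.9 ] w 0.0856 q [ 0.03  0.29  1.76  0.    1.09 -0.02]
```

```bash
python3 -m handwheel '[{"dx":0,"dy":0,"dz":0.3,"twist":0,"grip":-1},{"dx":0,"dy":0,"dz":0.4,"twist":0,"grip":-1},{"dx":0,"dy":0,"dz":0.4,"twist":0,"grip":-1}]' && python3 go.py; python3 -m handwheel '[{"dx":0,"dy":0,"dz":0.3,"twist":0,"grip":-1},{"dx":0,"dy":0,"dz":0.3,"twist":0,"grip":-1}]' && python3 go.py
python3 - <<'E'
from h import *
s=env.capture("side")[130:250,190:310]; cv2.imwrite("pics/s3.png",cv2.resize(s,(600,600),interpolation=2)[:,:,::-1])
E
```

```text
time: 6.2
eef_pos: [0.5936, 0.0867, 0.2804]
tool_rot: [-0.0, 0.69, 0.724, -0.0]
force: [0.1, -0.0, 1.8]
width: 0.0856
grasp_force: 0.1
t6.20 pos [0.5936 0.0867 0.2804] can-frame mm [-68.5   0.8 280.4] yaw_y 0.047 zdir [-0.  0. -1.] F [ 0.09 -0.04  1.82] w 0.0856 q [ 0.03  0.3   1.77  0.    1.08 -0.02]
time: 6.37
eef_pos: [0.5936, 0.0867, 0.2773]
tool_rot: [0.0, 0.69, 0.724, 0.0]
force: [0.7, 0.1, 0.9]
width: 0.0854
grasp_force: 0.3
t6.37 pos [0.5936 0.0867 0.2773] can-frame mm [-68.4   0.7 277.3] yaw_y 0.047 zdir [ 0.  0. -1.] F [0.74 0.14 0.92] w 0.0854 q [ 0.03  0.3   1.77  0.    1.07 -0.02]
```

View pics/s3.png

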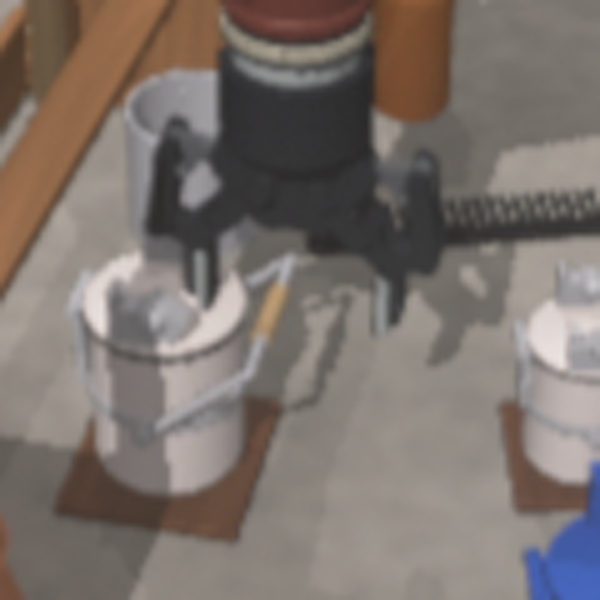

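The lid is nearly shut, with a thin dark gap left and the fingertip on the dome at about (205,300). Pressing on gently.

```bash
python3 -m handwheel '[{"dx":0,"dy":0,"dz":0.2,"twist":0,"grip":-1},{"dx":0,"dy":0,"dz":0.3,"twist":0,"grip":-1},{"dx":0,"dy":0,"dz":0.3,"twist":0,"grip":-1}]' && python3 go.py; python3 -m handwheel '[{"dx":0,"dy":0,"dz":0.2,"twist":0,"grip":-1},{"dx":0,"dy":0,"dz":0.2,"twist":0,"grip":-1},{"dx":0,"dy":0,"dz":0.2,"twist":0,"grip":-1}]' && python3 go.py
```

```text
time: 6.67
eef_pos: [0.5939, 0.0867, 0.2766]
tool_rot: [0.0, 0.69, 0.724, -0.0]
force: [-4.9, -0.3, 9.2]
width: 0.0852
grasp_force: 4.7
t6.67 pos [0.5939 0.0867 0.2766] can-frame mm [-68.2   0.8 276.6] yaw_y 0.047 zdir [ 0. -0. -1.] F [-4.95 -0.26  9.18] w 0.0852 q [ 0.03  0.3   1.77 -0.    1.07 -0.02]
time: 6.92
eef_pos: [0.5939, 0.0868, 0.2763]
tool_rot: [0.0, 0.69, 0.724, -0.0]
force: [-10.1, -0.4, 17.2]
width: 0.0856
grasp_force: 8.9
t6.92 pos [0.5939 0.0868 0.2763] can-frame mm [-68.1   0.8 276.3] yaw_y 0.047 zdir [ 0. -0. -1.] F [-10.07  -0.44  17.17] w 0.0856 q [ 0.03  0.3   1.77 -0.    1.07 -0.02]
```

Lid shut (17 N on the fingertip, tip at 117 mm, so TCP−tip = 159.5 mm). I'll lift and move in front of the bail, then verify where the slat's front edge is.

```bash
python3 -m handwheel '[{"dx":0,"dy":0,"dz":-2,"twist":0,"grip":-1},{"dx":0,"dy":0,"dz":-4,"twist":0,"grip":-1},{"dx":0,"dy":0,"dz":-6,"twist":0,"grip":-1},{"dx":0,"dy":-3,"dz":-6,"twist":0,"grip":-1},{"dx":0,"dy":-6,"dz":-6,"twist":0,"grip":-1},{"dx":0,"dy":-6,"dz":-6,"twist":0,"grip":-1}]' && python3 go.py -125 0 268
python3 - <<'E'
from h import *
env.capture("wrist"); im=env.capture("wrist"); m=env.camera_model("wrist")
for z in(.277,.287):
    for x in(.662,):
        for a,b in zip(proj("wrist",[[x,.2,z],[x,.13,z],[x,.09,z]],m),(0,0,0)): print(z,a.round(0))
        P=proj("wrist",[[x,.3,z],[x,.05,z]],m).astype(int); cv2.line(im,tuple(map(int,P[0])),tuple(map(int,P[1])),(0,255,0) if z<.28 else (255,0,0),1)
cv2.imwrite("pics/w4.png",im[:,:,::-1])
E
```

```text
time: 7.42
eef_pos: [0.5285, 0.084, 0.3301]
tool_rot: [-0.003, 0.69, 0.724, -0.003]
force: [-0.1, 0.5, -1.3]
width: 0.0854
grasp_force: 0.0
t7.42 pos [0.5285 0.084  0.3301] can-frame mm [-133.6    1.4  330.1] yaw_y 0.047 zdir [-0.009 -0.    -1.   ] F [-0.06  0.45 -1.29] w 0.0854 q [ 0.03  0.11  1.89  0.    1.16 -0.02]
rows cm [-0.14  0.92  6.2 ] twist -0.005
0.277 [ 6807. -1474.]
0.277 [1594.  520.]
0.277 [1186.  696.]
0.287 [262569. -60524.]
0.287 [2281.  735.]
0.287 [1470.  878.]
```

View pics/w4.png

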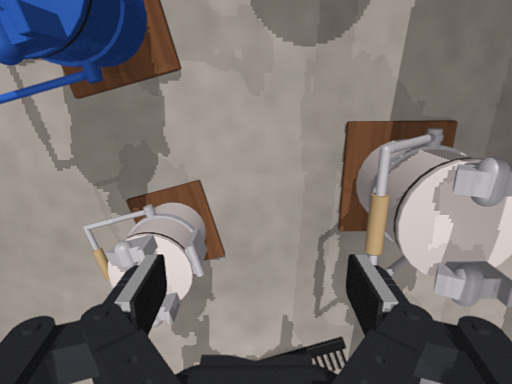

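```bash
python3 -m handwheel '[{"dx":-0.1,"dy":0.9,"dz":0,"twist":0,"grip":-1},{"dx":-0.1,"dy":0.9,"dz":2,"twist":0,"grip":-1},{"dx":-0.1,"dy":0.9,"dz":4,"twist":0,"grip":-1},{"dx":-0.1,"dy":0.9,"dz":5,"twist":0,"grip":-1},{"dx":-0.1,"dy":0.9,"dz":6.2,"twist":0,"grip":-1},{"dx":-0.1,"dy":0.9,"dz":6.2,"twist":0,"grip":-1},{"dx":-0.1,"dy":0.9,"dz":6.2,"twist":0,"grip":-1}]' 120 && python3 go.py -103 0 278
```

```text
time: 8.1
eef_pos: [0.5431, 0.0832, 0.27]
tool_rot: [-0.0, 0.69, 0.723, -0.0]
force: [0.7, 1.0, 0.6]
width: 0.0853
grasp_force: 0.0
t8.10 pos [0.5431 0.0832 0.27  ] can-frame mm [-1.191e+02 -1.000e-01  2.700e+02] yaw_y 0.047 zdir [-0.001 -0.    -1.   ] F [0.66 0.99 0.58] w 0.0853 q [ 0.02  0.21  1.89  0.    1.04 -0.02]
rows cm [ 0.01  1.6  -0.8 ] twist -0.005
```

```bash
python3 -m handwheel '[{"dx":0,"dy":0.5,"dz":-0.2,"twist":0,"grip":-1},{"dx":0,"dy":1.0,"dz":-0.5,"twist":0,"grip":-1},{"dx":0,"dy":1.6,"dz":-0.9,"twist":0,"grip":-1},{"dx":0,"dy":2.2,"dz":-1.2,"twist":0,"grip":-1},{"dx":0,"dy":2.9,"dz":-1.5,"twist":0,"grip":-1},{"dx":0,"dy":2.9,"dz":-1.5,"twist":0,"grip":-1},{"dx":0,"dy":2.9,"dz":-1.5,"twist":0,"grip":-1}]' && python3 go.py -82 0 288
python3 - <<'E'
from h import *
s=env.capture("side")[130:250,190:310]; cv2.imwrite("pics/s5.png",cv2.resize(s,(600,600),interpolation=2)[:,:,::-1])
E
```

```text
time: 8.68
eef_pos: [0.5725, 0.0846, 0.2865]
tool_rot: [0.001, 0.69, 0.724, 0.001]
force: [-0.4, -0.4, -0.5]
width: 0.0855
grasp_force: 0.0
t8.68 pos [0.5725 0.0846 0.2865] can-frame mm [-8.960e+01 -2.000e-01  2.865e+02] yaw_y 0.047 zdir [ 0.002  0.    -1.   ] F [-0.37 -0.42 -0.48] w 0.0855 q [ 0.03  0.25  1.81 -0.    1.08 -0.02]
rows cm [ 0.03  0.76 -0.15] twist -0.005
```

View pics/s5.png

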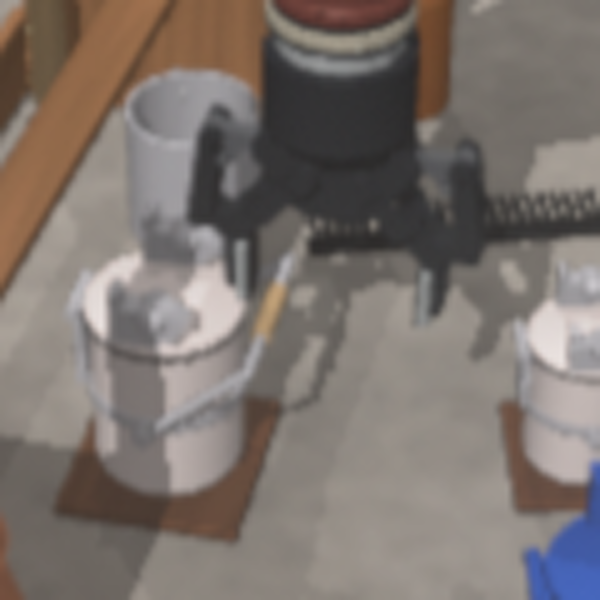

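The bail did not move: the sleeve is still at (272,310) while the finger at (243,290) is now behind it, so the tip passed over it. The bail sits lower than fitted. I'll go back and come in deeper.

```bash
python3 -m handwheel '[{"dx":0,"dy":0,"dz":-1.5,"twist":0,"grip":-1},{"dx":0,"dy":-1,"dz":-2.5,"twist":0,"grip":-1},{"dx":0,"dy":-4.2,"dz":-2,"twist":0,"grip":-1},{"dx":0,"dy":-4.2,"dz":-2,"twist":0,"grip":-1},{"dx":0,"dy":-4.2,"dz":0,"twist":0,"grip":-1},{"dx":0,"dy":-4.2,"dz":2,"twist":0,"grip":-1},{"dx":0,"dy":-4.2,"dz":3,"twist":0,"grip":-1},{"dx":0,"dy":-4.2,"dz":3,"twist":0,"grip":-1}]' && python3 go.py -104 0 277
python3 - <<'E'
from h import *
t=env.capture("top");s=env.capture("side")
for n in("top","side"):
    for d in env.silhouettes("bail_grip",n)[:2]: print(n,d["centre"],round(d["confidence"],2))
s=s[150:225,215:275]; cv2.imwrite("pics/s6.png",cv2.resize(s,(480,600),interpolation=2)[:,:,::-1])
E
```

```text
time: 9.4
eef_pos: [0.5278, 0.0826, 0.2525]
tool_rot: [-0.003, 0.69, 0.724, -0.002]
force: [-1.2, 0.8, -0.2]
width: 0.0857
grasp_force: 0.0
t9.40 pos [0.5278 0.0826 0.2525] can-frame mm [-1.344e+02  1.000e-01  2.525e+02] yaw_y 0.047 zdir [-0.007 -0.    -1.   ] F [-1.22  0.78 -0.2 ] w 0.0857 q [ 0.02  0.21  1.93  0.    1.   -0.02]
rows cm [ 0.01  3.02 -2.48] twist -0.005
top [177.8, 220.0] 0.73
top [261.3, 258.6] 0.65
side [259.3, 345.8] 0.53
side [211.3, 331.7] 0.39
```

View pics/s6.png

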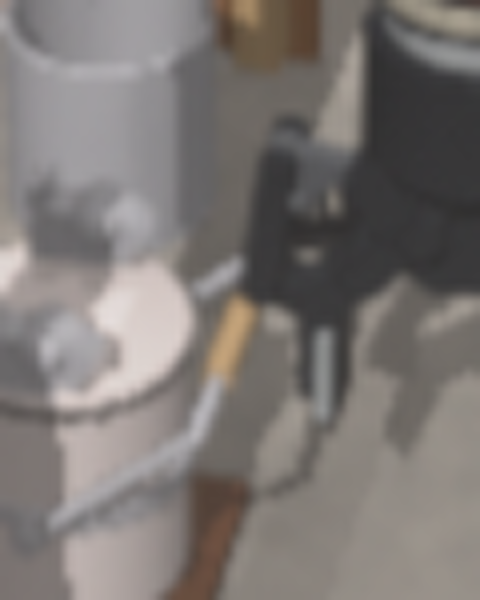

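```bash
python3 -m handwheel '[{"dx":0,"dy":0.6,"dz":-0.2,"twist":0,"grip":-1},{"dx":0,"dy":1.2,"dz":-0.3,"twist":0,"grip":-1},{"dx":0,"dy":1.5,"dz":-0.6,"twist":0,"grip":-1},{"dx":0,"dy":1.9,"dz":-1.0,"twist":0,"grip":-1},{"dx":0,"dy":2.2,"dz":-1.3,"twist":0,"grip":-1},{"dx":0,"dy":2.6,"dz":-1.7,"twist":0,"grip":-1},{"dx":0,"dy":2.9,"dz":-2.1,"twist":0,"grip":-1},{"dx":0,"dy":3.0,"dz":-2.3,"twist":0,"grip":-1},{"dx":0,"dy":3.0,"dz":-2.3,"twist":0,"grip":-1}]' && python3 go.py -90 0 282
python3 - <<'E'
from h import *
s=env.capture("side")[130:240,190:300]; cv2.imwrite("pics/s7.png",cv2.resize(s,(600,600),interpolation=2)[:,:,::-1])
E
```

```text
time: 10.35
eef_pos: [0.5604, 0.0842, 0.2797]
tool_rot: [0.001, 0.69, 0.724, 0.001]
force: [0.0, 0.4, 1.1]
width: 0.0851
grasp_force: 0.4
t10.35 pos [0.5604 0.0842 0.2797] can-frame mm [-1.017e+02 -1.000e-01  2.797e+02] yaw_y 0.047 zdir [ 0.002  0.    -1.   ] F [0.01 0.44 1.08] w 0.0851 q [ 0.03  0.23  1.85  0.    1.06 -0.02]
rows cm [ 0.01  1.17 -0.23] twist -0.005
```

View pics/s7.png

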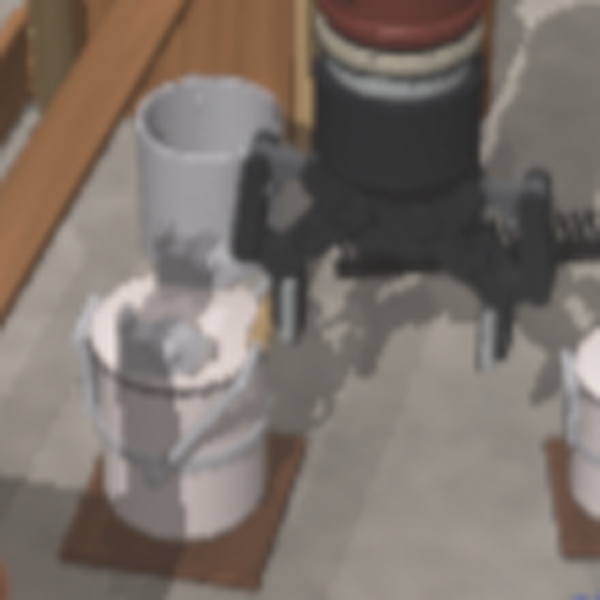

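The bail is up: the sleeve at (258,320) lies against the outer face of the finger at (290,310). I've now viewed 11 pictures, one over the limit, so from here I go by numbers only.

```bash
python3 -m handwheel '[{"dx":0,"dy":0.4,"dz":-0.1,"twist":0,"grip":-1},{"dx":0,"dy":0.8,"dz":-0.2,"twist":0,"grip":-1},{"dx":0,"dy":1.2,"dz":-0.3,"twist":0,"grip":-1},{"dx":0,"dy":1.6,"dz":-0.4,"twist":0,"grip":-1},{"dx":0,"dy":1.6,"dz":-0.4,"twist":0,"grip":-1}]' && python3 go.py -80 0 286; python3 -m handwheel '[{"dx":0,"dy":0.3,"dz":-0.1,"twist":0,"grip":-1},{"dx":0,"dy":0.6,"dz":-0.2,"twist":0,"grip":-1},{"dx":0,"dy":0.6,"dz":-0.2,"twist":0,"grip":-1}]' && python3 go.py -70 0 288
```

```text
time: 10.82
eef_pos: [0.5768, 0.0849, 0.2831]
tool_rot: [0.001, 0.69, 0.724, 0.001]
force: [-0.0, 0.3, 0.4]
width: 0.0855
grasp_force: 0.1
t10.82 pos [0.5768 0.0849 0.2831] can-frame mm [-8.540e+01 -2.000e-01  2.831e+02] yaw_y 0.047 zdir [ 0.002  0.    -1.   ] F [-0.04  0.33  0.36] w 0.0855 q [ 0.03  0.26  1.81  0.    1.07 -0.02]
rows cm [ 0.02  0.54 -0.29] twist -0.005
time: 11.07
eef_pos: [0.5819, 0.0851, 0.2846]
tool_rot: [-0.0, 0.69, 0.724, -0.0]
force: [-0.8, 0.3, 0.0]
width: 0.0852
grasp_force: 0.8
t11.07 pos [0.5819 0.0851 0.2846] can-frame mm [-8.030e+01 -2.000e-01  2.846e+02] yaw_y 0.047 zdir [-0.001 -0.    -1.   ] F [-0.8   0.34  0.05] w 0.0852 q [ 0.03  0.27  1.79  0.    1.08 -0.02]
rows cm [ 0.02  1.03 -0.34] twist -0.005
```

```bash
python3 -m handwheel '[{"dx":0,"dy":0.3,"dz":-0.1,"twist":0,"grip":-1},{"dx":0,"dy":0.6,"dz":-0.2,"twist":0,"grip":-1},{"dx":0,"dy":0.6,"dz":-0.2,"twist":0,"grip":-1}]' && python3 go.py; python3 -m handwheel '[{"dx":0,"dy":0.2,"dz":-0.1,"twist":0,"grip":-1},{"dx":0,"dy":0.4,"dz":-0.1,"twist":0,"grip":-1},{"dx":0,"dy":0.4,"dz":-0.1,"twist":0,"grip":-1}]' && python3 go.py; python3 -c "
from h import *
env.capture('top');env.capture('side')
for n in('top','side'):
    for d in env.silhouettes('bail_grip',n)[:3]: print(n,d['centre'],round(d['confidence'],2))"
```

```text
time: 11.32
eef_pos: [0.585, 0.0854, 0.2847]
tool_rot: [-0.004, 0.69, 0.724, -0.005]
force: [-9.9, -0.9, 1.8]
width: 0.0856
grasp_force: 4.9
t11.32 pos [0.585  0.0854 0.2847] can-frame mm [-7.720e+01 -1.000e-01  2.847e+02] yaw_y 0.047 zdir [-0.013 -0.001 -1.   ] F [-9.86 -0.93  1.84] w 0.0856 q [ 0.03  0.28  1.78 -0.    1.1  -0.02]
time: 11.57
eef_pos: [0.5877, 0.0855, 0.2845]
tool_rot: [-0.006, 0.69, 0.724, -0.006]
force: [-11.7, -0.4, 0.6]
width: 0.0851
grasp_force: 6.3
t11.57 pos [0.5877 0.0855 0.2845] can-frame mm [-7.440e+01 -1.000e-01  2.845e+02] yaw_y 0.047 zdir [-0.017 -0.001 -1.   ] F [-11.74  -0.43   0.56] w 0.0851 q [ 0.03  0.28  1.77 -0.    1.1  -0.02]
top [260.1, 258.9] 0.61
top [293.3, 165.9] 0.44
side [262.3, 346.6] 0.53
side [187.1, 224.4] 0.52
```

```bash
python3 -m handwheel '[{"dx":0,"dy":0.2,"dz":-0.1,"twist":0,"grip":-1},{"dx":0,"dy":0.4,"dz":-0.2,"twist":0,"grip":-1},{"dx":0,"dy":0.4,"dz":-0.2,"twist":0,"grip":-1}]' && python3 go.py; python3 -m handwheel '[{"dx":0,"dy":0.2,"dz":-0.1,"twist":0,"grip":-1},{"dx":0,"dy":0.4,"dz":-0.2,"twist":0,"grip":-1},{"dx":0,"dy":0.4,"dz":-0.2,"twist":0,"grip":-1}]' && python3 go.py
```

```text
time: 12.02
eef_pos: [0.5906, 0.0857, 0.2857]
tool_rot: [-0.007, 0.69, 0.724, -0.008]
force: [-16.1, -0.8, 1.8]
width: 0.0853
grasp_force: 7.9
t12.02 pos [0.5906 0.0857 0.2857] can-frame mm [-7.150e+01 -1.000e-01  2.857e+02] yaw_y 0.047 zdir [-0.022 -0.001 -1.   ] F [-16.05  -0.76   1.81] w 0.0853 q [ 0.03  0.29  1.76 -0.    1.11 -0.02]
time: 12.27
eef_pos: [0.5935, 0.0859, 0.2868]
tool_rot: [-0.009, 0.69, 0.724, -0.01]
force: [-18.5, -1.2, 2.6]
width: 0.0852
grasp_force: 9.5
t12.27 pos [0.5935 0.0859 0.2868] can-frame mm [-6.860e+01 -1.000e-01  2.868e+02] yaw_y 0.048 zdir [-0.026 -0.001 -1.   ] F [-18.45  -1.2    2.56] w 0.0852 q [ 0.03  0.3   1.75 -0.    1.12 -0.02]
```

```bash
python3 -m handwheel '[{"dx":0,"dy":0.2,"dz":-0.1,"twist":0,"grip":-1},{"dx":0,"dy":0.4,"dz":-0.2,"twist":0,"grip":-1},{"dx":0,"dy":0.4,"dz":-0.2,"twist":0,"grip":-1}]' && python3 go.py; python3 -m handwheel '[{"dx":0,"dy":0.2,"dz":-0.1,"twist":0,"grip":-1},{"dx":0,"dy":0.4,"dz":-0.1,"twist":0,"grip":-1},{"dx":0,"dy":0.4,"dz":-0.1,"twist":0,"grip":-1}]' && python3 go.py
```

```text
time: 12.52
eef_pos: [0.5961, 0.086, 0.2878]
tool_rot: [-0.011, 0.69, 0.724, -0.012]
force: [-22.3, -2.1, 2.7]
width: 0.0855
grasp_force: 11.4
t12.52 pos [0.5961 0.086  0.2878] can-frame mm [-6.600e+01 -1.000e-01  2.878e+02] yaw_y 0.048 zdir [-0.032 -0.002 -0.999] F [-22.31  -2.1    2.72] w 0.0855 q [ 0.03  0.3   1.75 -0.    1.13 -0.02]
time: 12.77
eef_pos: [0.6059, 0.0863, 0.2923]
tool_rot: [-0.002, 0.69, 0.724, -0.002]
force: [-0.3, -0.2, -0.6]
width: 0.0854
grasp_force: 0.0
t12.77 pos [0.6059 0.0863 0.2923] can-frame mm [-5.620e+01 -2.000e-01  2.923e+02] yaw_y 0.047 zdir [-0.006 -0.    -1.   ] F [-0.26 -0.21 -0.63] w 0.0854 q [ 0.03  0.31  1.73 -0.    1.11 -0.02]
```

```bash
python3 -m handwheel '[{"dx":0,"dy":-0.8,"dz":0,"twist":0,"grip":-1},{"dx":0,"dy":-1.6,"dz":0,"twist":0,"grip":-1},{"dx":0,"dy":-1.6,"dz":0,"twist":0,"grip":-1}]' && python3 -m handwheel '[{"dx":0,"dy":-3,"dz":0,"twist":0,"grip":-1},{"dx":0,"dy":-6,"dz":-1,"twist":0,"grip":-1},{"dx":0,"dy":-9,"dz":-5,"twist":0,"grip":-1},{"dx":0,"dy":-10,"dz":-9,"twist":0,"grip":-1},{"dx":0,"dy":-10,"dz":-12,"twist":0,"grip":-1},{"dx":0,"dy":-10,"dz":-12,"twist":0,"grip":-1}]'
python3 - <<'E'
from h import *
R=lambda w:np.array([[np.cos(w),-np.sin(w),0],[np.sin(w),np.cos(w),0],[0,0,1]])
C=np.array([.662,.0895,0])
im={n:env.capture(n) for n in("side","top")}
for n in im:
    for th,r in[(1.3,.077),(1.45,.081),(1.65,.078)]: print(n,th,proj(n,C+R(.052)@[-r*np.cos(th),0,.062+r*np.sin(th)])[0][::-1].round(1))
    for t in("bail_grip","lid","canister"): print(n,t,[(d["centre"],round(d["confidence"],2)) for d in env.find_in(t,n)])
    h=cv2.cvtColor(im[n],cv2.COLOR_RGB2HSV); p=proj(n,C+[0,0,.14])[0]
    a,b=int(p[1]),int(p[0]); w=h[a-22:a+23,b-22:b+23].astype(int)
    m=(w[...,0]>10)&(w[...,0]<25)&(w[...,1]>90)
    nn,l,st,ce=cv2.connectedComponentsWithStats(m.astype('uint8'))
    for i in range(1,nn):
        if st[i,4]>8: print(n,"tan blob",(ce[i][::-1]+[a-22,b-22]).round(1),st[i])
E
```

```text
time: 13.02
eef_pos: [0.5908, 0.0856, 0.2952]
tool_rot: [0.0, 0.69, 0.724, 0.0]
force: [-0.1, 0.6, -0.4]
width: 0.0856
grasp_force: 0.0
time: 13.52
eef_pos: [0.4934, 0.081, 0.4247]
tool_rot: [0.006, 0.69, 0.724, 0.006]
force: [1.5, 0.7, 1.2]
width: 0.0857
grasp_force: 0.0
side 1.3 [183.2 229.9]
side 1.45 [180.7 225.7]
side 1.65 [180.6 219.7]
side bail_grip [([272.7, 346.9], 0.74), ([218.4, 328.2], 0.6), ([178.5, 221.0], 0.56), ([197.2, 163.9], 0.51)]
side lid [([240.7, 314.0], 0.97), ([188.1, 223.7], 0.91), ([192.6, 306.8], 0.8)]
side canister [([266.2, 315.0], 0.95), ([206.5, 223.2], 0.84), ([205.5, 303.2], 0.66)]
side tan blob [162.3 202.3] [ 0  0  8 13 59]
top 1.3 [163.6 224.6]
top 1.45 [158.7 224.3]
top 1.65 [152.4 224. ]
top bail_grip [([153.6, 221.2], 0.59), ([260.2, 262.2], 0.39), ([218.6, 111.5], 0.26)]
top lid [([161.5, 225.2], 0.76), ([244.2, 262.4], 0.71), ([268.2, 159.5], 0.55)]
top canister [([266.3, 191.3], 0.91), ([163.8, 228.6], 0.88), ([249.2, 264.0], 0.56), ([158.9, 222.3], 0.45)]
top tan blob [136.5 224. ] [  0   0  45  10 450]
top tan blob [147.4 243.2] [39 13  5  6 21]
top tan blob [152.1 223.6] [14 19 16  4 48]
top tan blob [170.6 242.3] [ 31  29  14  16 106]
top tan blob [173.  211.8] [ 6 36 13  9 66]
```

The sleeve's top-view position is (152.1, 223.6), against (152.4, 224.0) predicted for 1.65 rad. So the bail is in its groove, and the robot is clear.

```bash
python3 -c "
from workcell import env
print(env.close_job())"
```

```text
the job is handed in; nothing more can be done
None
```

The job is handed in at about 13.6 s: the lid is shut (about 17 N on the ceramic at most) and the bail is snapped into its groove at about 1.65 rad, by the top camera; nothing else was knowingly touched, though not checked by camera afterwards, and I viewed 11 pictures, one over the limit of 10.

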